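# Knock a stuck buckle blank out of its die

### The arm

A 7-joint arm with a two-finger parallel gripper is mounted at the origin on the work surface. World frame = base frame: x ahead of the robot, y to its left, z up, the work surface at z = 0. Lengths are in m, angles in rad, forces in N, time in s.
With the tool pointing down it reaches from about 0.4 to 0.85 m from the base axis. Payload 4.5 kg.
Tool frame: the origin (TCP) lies at the very end of the fingers, on their centre line; the grasp point (between the pads) lies 19 mm behind it (r.grip_depth is the z of the grasp point in the tool frame, in m); z points along the fingers, y is the line along which they close (so a half turn about z gives the same grasp; the last joint's range is limited). The gripper opens to 88 mm and grips with 3 to 60 N. Pads are 18 mm wide; open, the fingers measure 123 mm over their backs; the gripper's body (75 mm by 187 mm) begins 45 mm behind the grasp point.
Start: joints at [1.31, 0.689, -0.195, 1.565, 0.157, 0.902, -0.215], TCP at [0.182, -0.598, 0.239] pointing down, gripper open.
Joint ranges: [-3.01, 3.01], [-0.46, 2.08], [-1.47, 1.51], [0.13, 2.56], [-1, 4.14], [0.04, 2.09], [-2.66, 2.66]. Speed limits (rad/s): [2.57, 2.57, 3.14, 3.14, 3.14, 3.14, 3.14].

### API

Orientations are given as a unit quaternion [x, y, z, w].
In Python, from plant import r gives the robot as it stands.
- The arm moves only by the tool inch_along, called after ">>>" in YAML: its name, and indented under it one key for each argument. Schema: {"type":"object","properties":{"offsets":{"type":"object","properties":{"rows":{"type":"array","items":{"type":"array","items":{"type":"number"},"minItems":7,"maxItems":7},"minItems":1,"maxItems":10}},"additionalProperties":false,"required":["rows"]},"clamp_n":{"type":"number"},"only":{"type":"string"},"quiet":{"type":"boolean"},"lines":{"type":"string"}},"required":["offsets"],"additionalProperties":false}. offsets is an object whose key "rows" holds a list of rows, 1 to 10 of them, each of 7 numbers: the opening from 0.0 (shut) to 1.0 (fully open), then dx, dy, dz in mm, then a rotation vector rx, ry, rz in units of 0.1 rad; each row is the pose to reach, as a shift and turn from the pose commanded when the call began, along the tool's axes at that moment; what a row does not reach only later rows make up. A row lasts 1/10 s, in which the tool goes at most 0.05 m and 0.15 rad, less where a joint would pass 70% of its speed; a pose out of reach is approached as far as the arm can. The fingers move at their own pace and stop on an object; clamp_n is the grip in N (left out, the last holds). Time passes only in rows, so rows that do not move let the fingers close. The tool returns the time, the measured TCP pose, the force, the opening and the grip force at its end. only (a regular expression) keeps the lines of the reply that match it, lines (a string "A,B") keeps lines A to B, and quiet returns only ok. Input that does not fit is refused with a message, and nothing moves.
- r.get_state(): the state, without advancing time (a new reading comes with each control period).
- r.snapshot(name): name is "scene" or "side" or "wrist"; returns the picture (384x512x3 uint8, red, green, blue); there is no depth.
- r.camera_params(name): a dict with "fx", "fy", "cx", "cy" (pixels), "k1" (the pictures are not rectified: a ray, as slopes to the right and down, at radius r is drawn at 1 + k1 r^2 times it, then the intrinsics apply), "rvec" (rotation vector, rad) and "tvec" (3), from world to camera coordinates, as OpenCV has them. Camera axes: x right, y down, z forward; pixel columns grow to the right and rows downward; lengths in m; the calibration is good to about 2 mm. A picture is of the moment at which its call begins: read the wrist's pose just before it. camera_params takes no time and is no camera call; for the wrist camera it gives the pose at the moment of the call.
- r.finish_job(): hands the job in; it is judged then, once.
The state is a dict: "clock": time; "q": joint angles; "qd": joint speeds; "joint_torque": joint torques, N m; "tool_pos": TCP position; "eef_rot": TCP orientation; "contact_force": force on the tool from outside, world axes, zero at the start; "moment": the same for the moment, N m; "opening": opening from 0.0 (shut) to 1.0 (fully open); "finger_force": force on a finger pad.
Only numpy, scipy, OpenCV 4.12 (cv2) and the standard library are available. Lean on these libraries where they do the work, as an engineer would, in place of code of your own. Each camera call takes 0.05 s, during which the arm holds its last target. There are 200 camera calls.

### The job

A brass buckle blank is stuck in the pocket of the steel die on the jeweller's bench: swing the keeper bar well aside, square to where it lies now, to whichever side is not blocked by the jar, and lift the knockout rod by its T-handle to its upper stop so that it pushes the blank up out of the pocket, where the rod's own friction holds it. Then take the blank and set it down, not drop it, flat on the middle of the bare dark rubber pad on the white soldering board, its long side along the pad's long side. Finally push the knockout fully back down, leaving the keeper aside and the other blanks and all the clutter where they stand.

Things in the scene. Friction and masses are not known exactly. Their poses are not given: they have to be found in the camera images.
- fixture: Steel knockout fixture, bolted down. Origin: on the bench under the pocket's centre. Base 110 x 130 mm; die block 100 (x) x 90 (y) mm, top face at z 90 mm, pocket in it 45.5 (x) x 31.5 (y) mm, 16 mm deep; the knockout rod comes up through a hole in the pocket's floor. T-handle 95 mm out on its -y side, keeper pivot 62 mm out on +y. Yaw up to 0.4 rad either way.
- pocket (a point): Centre of the pocket's mouth, level with the die's top face (90 mm above the bench); axes as the fixture's.
- keeper (a joint): Angle of the keeper, a flat steel bar 16 mm wide turning level on a pivot at fixture (0, 62 mm), its underside 2 mm and top 10 mm above the die face. 0: it points to the fixture's -y, over the pocket, blocking the blank. Positive: free end (96 mm from the pivot) goes to the fixture's +x; negative: to -x. Range -1.65 to 1.65 rad. Light (0.12 N m); stays where it is left.
- keeper_knob (a point): Middle of the upright round knob near the keeper's free end: 16 mm diameter, 30 mm tall, its top 130 mm and this point 118 mm above the bench, 88 mm from the pivot. Pinch it or push it sideways.
- knockout (a joint): Height of the knockout rod in m: 0 fully down (home), 0.014 at the upper stop. It takes about 10 to 12 N to lift and about 5 N to push down, and stays where it is left. At the top the blank stands 12 mm above the die face.
- knockout_grip (a point): Centre of the T-handle's crossbar: 12 x 12 mm in section, 50 mm long along the fixture's y, 112 mm above the bench when down. It rises and falls with the rod. An upright 10 mm post under its middle joins it to the arm that runs under the die to the rod.
- part: The stuck brass blank, a plate 44 (x) x 30 (y) x 14 mm, 0.15 kg. Origin: centre of its underside. At the start it lies in the pocket, long side along the fixture's x, its top 2 mm below the die face.
- board: White soldering board, fixed, 100 (x) x 250 (y) x 15 mm thick. Origin: centre of its underside. On it, in a row along its y, 80 mm apart: two done blanks and the bare pad, in any order.
- pad: Bare dark rubber pad, fixed on the board: 46 (x) x 60 (y) x 4 mm, axes as the board's. Origin: centre of its underside, 15 mm above the bench; its top is 19 mm above the bench. The blank's x goes along the pad's y, either way round.
- blank_a: A done blank, just like the stuck one, lying on the board, its long side along the board's y. Leave it alone. Origin: centre of its underside.
- blank_b: The other done blank on the board, likewise.
- jar: Amber glass jar, 48 mm diameter, 115 mm tall, upright and loose, close by the fixture's front or back: the keeper would strike it on that side. Origin: centre of its underside.
- tin: Low aluminium tin, 50 mm diameter, 42 mm tall, on the other side of the fixture: the keeper passes above it. Origin: centre of its underside.
- mandrel: Tapered steel ring mandrel standing between fixture and board: foot 60 mm diameter and 22 mm high, then a cone from 26 to 16 mm diameter up to 160 mm. Loose. Origin: centre of its underside.
- spool: Small wooden spool, 36 mm diameter, 32 mm tall. Loose. Origin: centre of its underside.
- bowl: White bowl at the back, 90 mm diameter, 40 mm tall. Loose. Origin: centre of its underside.
- hammer: Small hammer lying at the back. Loose. Origin: on the bench under its middle.
- pot: Small terracotta crucible near the robot, 46 mm diameter, 50 mm tall. Loose. Origin: centre of its underside.

How it is judged:
By the outcome, as a careful person would: the job done as asked, in the order asked, and still so for the second after the job is handed in, with the robot touching nothing.
It also fails if it takes over 72 s, if anything falls off the work surface, if the arm or the gripper's body presses on something with over 40 N, if the wrist force passes 120 N, or if a joint passes its speed limit or range.

## Working session

There is one attempt and no reset: what is moved stays moved. The work goes in short steps, Python scripts to look and compute and a tool call to move; the robot and the scene stay as the last step left them, time stands still between calls to the robot, and variables do not carry over. Pictures are saved under pics/ and viewed, at most 10 in all, crops included, and the job is handed in when it is done.

```bash
ls; mkdir -p pics
```

Create h.py:
```python
import numpy as np, cv2
from scipy.spatial.transform import Rotation as R
from plant import r
def cam(n):
    p=r.camera_params(n); Rm=R.from_rotvec(p['rvec']).as_matrix(); return p,Rm,np.array(p['tvec'])
def ray(c,uv):
    p,Rm,t=c; d=np.array([(uv[0]-p['cx'])/p['fx'],(uv[1]-p['cy'])/p['fy']]); s=d.copy()
    for _ in range(20): s=d/(1+p['k1']*(s@s))
    v=Rm.T@np.array([s[0],s[1],1]); return -Rm.T@t, v/np.linalg.norm(v)
def onz(c,uv,z):
    o,v=ray(c,uv); return o+v*(z-o[2])/v[2]
def tri(obs):
    A=0;b=0
    for c,uv in obs:
        o,v=ray(c,uv); P=np.eye(3)-np.outer(v,v); A=A+P; b=b+P@o
    x=np.linalg.solve(A,b)
    e=[np.linalg.norm((np.eye(3)-np.outer(v,v))@(x-o)) for o,v in [ray(c,u) for c,u in obs]]
    return x,max(e)
def proj(c,X):
    p,Rm,t=c; q=Rm@np.array(X)+t; s=q[:2]/q[2]; s=s*(1+p['k1']*(s@s)); return np.array([p['fx']*s[0]+p['cx'],p['fy']*s[1]+p['cy']])
def snap(n,f):
    c=cam(n); im=r.snapshot(n); cv2.imwrite('pics/'+f+'.png',im[:,:,::-1]); return c,im
```

Run:
```python
from h import *
s=r.get_state();print(s)
ims=[]
for n in('scene','side','wrist'):
    c,im=snap(n,n+'0'); print(n,c[0]['fx'],c[0]['cx'],c[0]['cy'],c[0]['k1'],-c[1].T@c[2],c[1][2])
    if n!='wrist': ims.append(im)
```

```text
pics
plant.py
{'clock': 0.0, 'q': array([ 1.30975687,  0.68995505, -0.19451988,  1.5663324 ,  0.15730746,
        0.90248723, -0.21511885]), 'qd': array([ 5.14987682e-04, -1.14582716e-03,  1.38114554e-03, -1.43177216e-03,
        4.70632530e-05, -1.39500602e-03, -6.52856308e-04]), 'joint_torque': array([ 1.55873358e-04, -5.27571273e+01, -1.26688007e+00, -1.53429991e+01,
       -5.26388863e-02,  6.62025108e-03,  1.47515534e-04]), 'tool_pos': array([ 0.18139034, -0.59744989,  0.23793133]), 'eef_rot': array([ 9.89147597e-01,  1.46922536e-01, -1.96893320e-04, -8.72783733e-04]), 'contact_force': array([ 0.11766716,  0.56151371, -0.36989177]), 'moment': array([0.0256534 , 0.01122406, 0.00918562]), 'finger_force': 0.0, 'opening': 1.0000457638419762}
scene 390.73842610697704 254.94930149002911 187.23135747626293 -0.0019258483632175417 [ 1.17835998 -0.28937354  0.74678477] [-0.66440853  0.28787047 -0.68970421]
side 382.3365625334279 257.0388395866587 187.63927649194247 0.016765427470672795 [-0.03640978  0.60220104  0.62675093] [ 0.60053254 -0.6123481  -0.51418914]
wrist 281.4118290594398 258.34282672984284 189.0557024495226 -0.026973229232053954 [ 0.2549696  -0.57572953  0.38416938] [-0.28115141 -0.08328245 -0.95604284]
```

View pics/scene0.png

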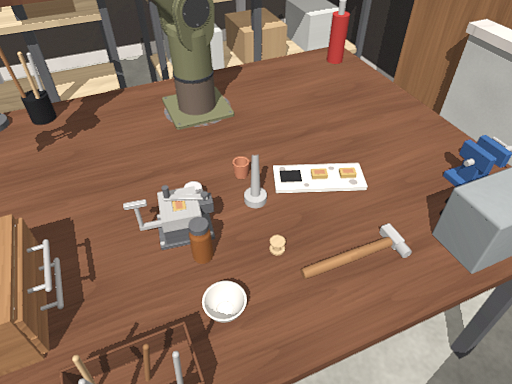

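View pics/side0.png

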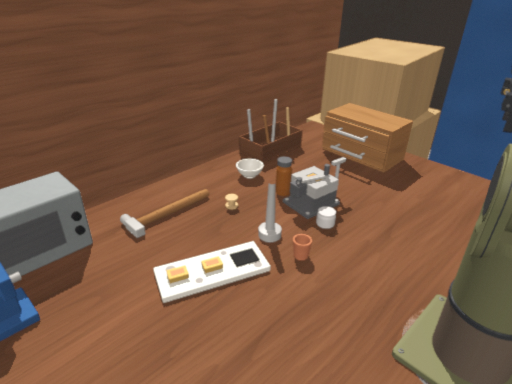

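The scene view shows the fixture at (185,212) with its T-handle to the left at (135,205). The jar (201,242) is on the far (+x) side and the tin on the robot side. On the board the pad is at (291,176) and the blanks are at (319,174) and (347,173). I'll crop both views to get detail.

Run:
```python
from h import *
a=cv2.imread('pics/scene0.png')[165:265,115:225]; b=cv2.imread('pics/side0.png')[145:245,265:365]
a=cv2.resize(a,(440,400),interpolation=2); b=cv2.resize(b,(400,400),interpolation=2)
cv2.imwrite('pics/c1.png',np.hstack([a[:,:400],b]))
# board
c=cam('scene'); im=cv2.imread('pics/scene0.png'); hsv=cv2.cvtColor(im,cv2.COLOR_BGR2HSV)
def rep(n,f,box,z):
    c=cam(n); im=cv2.imread(f); h=cv2.cvtColor(im,cv2.COLOR_BGR2HSV); x0,y0,x1,y1=box
    m=np.zeros(h.shape[:2],np.uint8); m[y0:y1,x0:x1]=(h[y0:y1,x0:x1,2]<50)*255
    k=max(cv2.findContours(m,0,1)[0],key=cv2.contourArea)
    P=np.array([onz(c,u,z)[:2] for u in k[:,0].astype(float)])
    (cx,cy),wh,an=cv2.minAreaRect((P*1e4).astype(np.float32)); M=cv2.moments(k)
    print(n,'pad',cx/1e4,cy/1e4,np.array(wh)/1e4,an,M['m10']/M['m00'],M['m01']/M['m00'])
    return c,(M['m10']/M['m00'],M['m01']/M['m00'])
o=[rep('scene','pics/scene0.png',(276,165,308,192),.019),rep('side','pics/side0.png',(225,240,265,275),.019)]
print(tri(o))
```

```text
scene pad 0.472073828125 0.1238677978515625 [0.05592595 0.04198362] 67.95132446289062 296.96296296296293 173.5185185185185Traceback (most recent call last):
  File "<stdin>", line 15, in <module>
  File "<stdin>", line 10, in rep
ValueError: max() iterable argument is empty
```

View pics/c1.png

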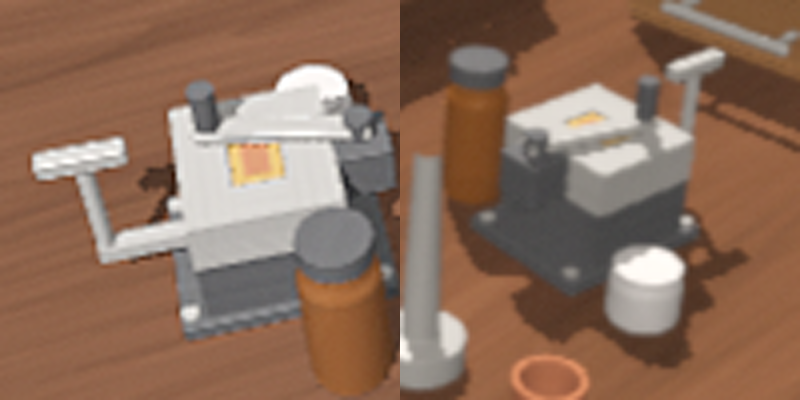

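Crop: the keeper lies over the pocket from the pivot at scene (206,195) to the knob at (166,187). The crossbar centre is at about (135,203). In the side view these are the pivot (299,181), knob (327,165) and bar (339,161).

Run:
```python
from h import *
S=cam('scene');D=cam('side')
for n,a,b in [('knobtop',(165.4,186.5),(327.2,165.5)),('bar',(135,203.2),(339,160.7)),('pivot',(206,194.5),(299,180))]:
    print(n,tri([(S,a),(D,b)]))
for n,uv,z in [('jarlid',(199,225),.115),('tin',(193.5,186),.042),('mandtop',(255,156),.16),('mandfoot',(255,200),.011),('pot',(241,161),.05),('spool',(277.5,240),.032)]: print(n,onz(S,uv,z))
for n,uv,z in [('jarlid',(285,161),.115),('tin',(327,210),.042),('mandtop',(270,186),.16),('pot',(302,240),.05),('padctr',(245,257),.019)]: print('side',n,onz(D,uv,z))
# board in scene & side
for n,f,box in [('scene','pics/scene0.png',(268,155,372,200)),('side','pics/side0.png',(150,240,275,300))]:
    c=cam(n);h=cv2.cvtColor(cv2.imread(f),cv2.COLOR_BGR2HSV);x0,y0,x1,y1=box
    m=np.zeros(h.shape[:2],np.uint8);s=h[y0:y1,x0:x1];m[y0:y1,x0:x1]=((s[...,1]<40)&(s[...,2]>150))*255
    k=max(cv2.findContours(m,0,1)[0],key=cv2.contourArea);P=np.array([onz(c,u,.015)[:2] for u in k[:,0].astype(float)])
    print(n,[np.round(x,4) if not np.isscalar(x) else x for x in cv2.minAreaRect((P*1e3).astype(np.float32))])
    m2=np.zeros_like(m);cv2.fillPoly(m2,[cv2.convexHull(k)],255)
    d=((h[...,2]<75)&(m2>0)).astype(np.uint8)*255; q=max(cv2.findContours(d,0,1)[0],key=cv2.contourArea)
    P=np.array([onz(c,u,.019)[:2] for u in q[:,0].astype(float)]);print(' pad',cv2.minAreaRect((P*1e3).astype(np.float32)),cv2.minAreaRect(q)[0])
print(r.get_state()['clock'])
```

```text
knobtop (array([ 0.49568609, -0.21960498,  0.12831359]), np.float64(0.0012280924086821353))
bar (array([ 0.50548427, -0.29451924,  0.11368776]), np.float64(0.0013697128312301198))
pivot (array([ 0.52860927, -0.13638448,  0.09967186]), np.float64(0.0026073280909574893))
jarlid [ 0.62847475 -0.18141148  0.115     ]
tin [ 0.42994178 -0.14095358  0.042     ]
mandtop [ 0.51453066 -0.00123397  0.16      ]
mandfoot [ 0.51439124 -0.00172427  0.011     ]
pot [0.39450311 0.00833824 0.05      ]
spool [ 0.67375449 -0.0143061   0.032     ]
side jarlid [ 0.61280242 -0.17543733  0.115     ]
side tin [ 0.43191106 -0.149164    0.042     ]
side mandtop [0.49281287 0.01837177 0.16      ]
side pot [0.39074914 0.00930915 0.05      ]
side padctr [0.46680093 0.12514655 0.019     ]
scene [array([506.4909, 195.7864]), array([251.6949, 115.4477]), 68.9980239868164]
 pad ((473.5273132324219, 123.34832763671875), (56.2860107421875, 42.475929260253906), 70.95661163330078) (290.39227294921875, 175.56153869628906)
side [array([493.7405, 202.291 ]), array([251.2743, 112.2902]), 68.92050170898438]
 pad ((468.1621398925781, 126.94125366210938), (53.70310974121094, 41.10923767089844), 69.38124084472656) (244.17515563964844, 257.0955505371094)
0.15
```

Units first: shifts go in mm and turns go in units of 0.1 rad. So 0.43 m is 430, -0.28 m is -280, -0.5 rad is -5.

>>> inch_along:
  offsets: {"rows": [[1,200,-130,0,0,0,0],[1,200,-130,0,0,0,0],[1,200,-130,0,0,0,0],[1,200,-130,0,0,0,0],[1,200,-130,0,0,0,0],[1,430,-280,0,0,0,-5],[1,430,-280,0,0,0,-5],[1,430,-280,0,0,0,-5],[1,430,-280,0,0,0,-5],[1,430,-280,0,0,0,-5]]}

```text
clock: 1.15
tool_pos: [0.4967, -0.2225, 0.2386]
eef_rot: [0.922, 0.387, -0.0, -0.0]
contact_force: [1.1, -0.8, -0.3]
opening: 1.003
finger_force: 0.0
```

```bash
python3 -c "
from h import *
print(R.from_quat(r.get_state()['eef_rot']).as_matrix(), r.get_state()['q'])"
```

```text
[[ 6.99781776e-01  7.14356625e-01 -2.78232438e-04]
 [ 7.14356674e-01 -6.99781768e-01  1.42887753e-04]
 [-9.26291745e-05 -2.98747444e-04 -9.99999951e-01]] [ 0.51869324  0.59097726 -0.29637709  1.80735177  0.23393201  0.77782162
 -0.67296185]
```

Create wr.py:
```python
import sys,pickle
from h import *
r.snapshot('wrist')
c,im=snap('wrist',sys.argv[1]); pickle.dump(c,open('pics/'+sys.argv[1]+'.pkl','wb'))
```

```bash
python3 wr.py w1
```

```text
(no output)
```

>>> inch_along:
  offsets: {"rows": [[1,0,0,0,0,0,-1.5],[1,0,0,0,0,0,-3],[1,0,0,0,0,0,-4.5],[1,0,0,0,0,0,-6.3],[1,0,0,0,0,0,-6.3],[1,0,0,0,0,0,-6.3]]}

```text
clock: 1.85
tool_pos: [0.4955, -0.2244, 0.2385]
eef_rot: [0.758, 0.653, -0.0, -0.0]
contact_force: [0.7, -0.4, 0.4]
opening: 1.003
finger_force: 0.0
```

```bash
python3 wr.py w2
python3 -c "
import cv2,numpy as np
a=cv2.imread('pics/w1.png');b=cv2.imread('pics/w2.png')
cv2.imwrite('pics/w12.png',np.vstack([cv2.resize(x[84:,60:],None,fx=1,fy=1) for x in (a,b)])[:600])"
```

```text
(no output)
```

View pics/w12.png

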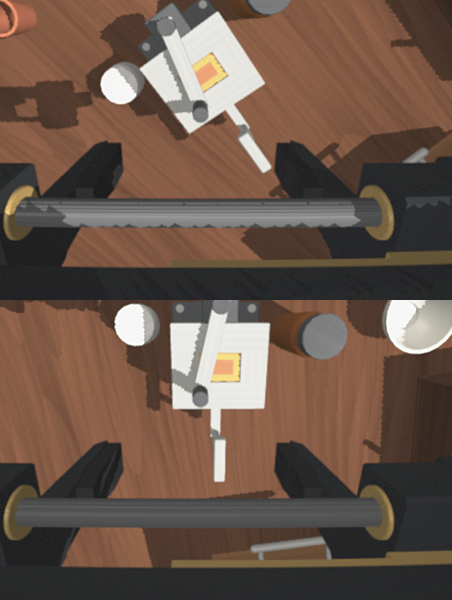

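The wrist views show the fixture cleanly. In w2 full-frame pixels: die corners (233,192), (327,192), (330,107), (230,107); bar (280,244); knob top (260,181); jar lid (384,120). In w1: bar centre about (315,238), knob (260,195).

Create m.py:
```python
from h import *
import pickle
S=cam('scene')
def ld(n): return pickle.load(open(f'pics/{n}.pkl','rb')),cv2.imread(f'pics/{n}.png')
W=[ld('w1'),ld('w2')]
g=[cv2.cvtColor(i,cv2.COLOR_BGR2GRAY) for _,i in W]
def cs(k,pts): return cv2.cornerSubPix(g[k],np.array(pts,np.float32).reshape(-1,1,2),(4,4),(-1,-1),(3,50,.01))[:,0]
a=cs(0,[(250,217),(324,168),(276,96)]);b=cs(1,[(233,192),(327,192),(330,107)])
print(a,b)
C=[]
for u,v in zip(a,b): x=tri([(W[0][0],u),(W[1][0],v)]); print('die',x); C.append(x[0])
def blob(k,box,f):
    x0,y0,x1,y1=box;h=cv2.cvtColor(W[k][1],cv2.COLOR_BGR2HSV);m=np.zeros(h.shape[:2],np.uint8)
    m[y0:y1,x0:x1]=f(h[y0:y1,x0:x1])*255;q=max(cv2.findContours(m,0,1)[0],key=cv2.contourArea);return q,cv2.minAreaRect(q)
white=lambda s:(s[...,1]<60)&(s[...,2]>150)
bars=[blob(0,(295,215,335,262),white),blob(1,(265,218,300,272),white)]
for q in bars: print('bar',q[1])
x=tri([(W[i][0],bars[i][1][0]) for i in(0,1)]);print(x)
for i in(0,1):
    P=np.array([onz(W[i][0],u,.118)[:2] for u in bars[i][0][:,0].astype(float)])
    print(cv2.minAreaRect((P*1e3).astype(np.float32)))
dark=lambda s:(s[...,2]<125)&(s[...,1]<70)
kn=[blob(0,(250,182,270,206),dark),blob(1,(248,170,272,194),dark)]
for q in kn: print('knob',cv2.minEnclosingCircle(q[0]))
print(tri([(W[i][0],cv2.minEnclosingCircle(kn[i][0])[0]) for i in(0,1)]))
cv2.imwrite('pics/wz.png',np.hstack([cv2.resize(W[0][1][88:268,200:345],None,fx=2.7,fy=2.7,interpolation=2),cv2.resize(W[1][1][88:268,210:355],None,fx=2.7,fy=2.7,interpolation=2)]))
```

```bash
python3 m.py
```

```text
[[248.62575 217.31255]
 [324.7277  167.04318]
 [277.3801   94.70421]] [[232.4194  192.3895 ]
 [323.5477  192.05614]
 [329.445   106.76362]]
die (array([ 0.46595613, -0.23729225,  0.09268593]), np.float64(9.305233719365162e-05))
die (array([ 0.56472787, -0.25274759,  0.09022503]), np.float64(5.926531869379471e-05))
die (array([ 0.57785775, -0.16335648,  0.09148769]), np.float64(1.762639796720273e-05))
bar ((314.89569091796875, 236.3551025390625), (43.49824905395508, 12.530092239379883), 54.24611282348633)
bar ((279.5, 244.0), (42.0, 11.0), 90.0)
(array([ 0.50863651, -0.29461133,  0.11609888]), np.float64(7.21703826164963e-05))
((508.7649230957031, -294.33404541015625), (49.905460357666016, 13.019950866699219), 81.53274536132812)
((508.5793762207031, -294.1372375488281), (49.63518142700195, 11.660310745239258), 82.40095520019531)
knob ((260.0, 194.5), 10.500100135803223)
knob ((259.3513488769531, 176.4729766845703), 7.799694061279297)
(array([ 0.49808316, -0.22059099,  0.1120604 ]), np.float64(0.0014546982702811915))
```

View pics/wz.png

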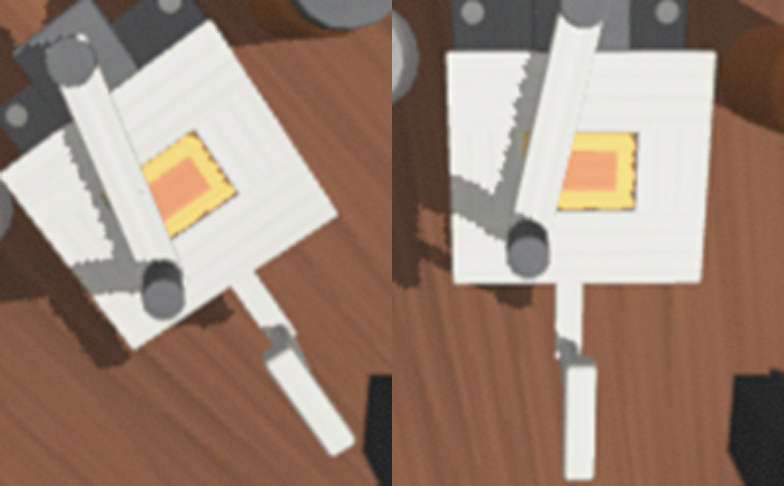

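```bash
python3 - <<'E' | tail -8
from m import *
obs=[(W[0][0],(260,197.5)),(W[1][0],(260.4,182.5))]
print(tri(obs)); k=[onz(c,u,.13) for c,u in obs]; print(k)
print([onz(c,u,.13) for c,u in [(S,(165.4,186.5))]])
s=r.get_state();T=R.from_quat(s['eef_rot']).as_matrix()
yaw=-.148;F=np.array([[np.cos(yaw),-np.sin(yaw)],[np.sin(yaw),np.cos(yaw)]]);P=np.array([.522,-.2003])
f=F.T@(np.mean(k,0)[:2]-P);print('knob fix',f,'ang',np.arctan2(f[0],62-f[1]),np.hypot(f[0],62e-3-f[1]))
print('tool delta',T.T@(np.r_[np.mean(k,0)[:2],.105]-s['tool_pos']),'tcp fix',F.T@(s['tool_pos'][:2]-P))
E
```

```text
knob ((260.0, 194.5), 10.500100135803223)
knob ((259.3513488769531, 176.4729766845703), 7.799694061279297)
(array([ 0.49808316, -0.22059099,  0.1120604 ]), np.float64(0.0014546982702811915))
(array([ 0.49896615, -0.22090605,  0.12749478]), np.float64(0.00022622603063701387))
[array([ 0.49957776, -0.22007242,  0.13      ]), array([ 0.49900675, -0.22043679,  0.13      ])]
[array([ 0.49890889, -0.21905596,  0.13      ])]
knob fix [-0.01951699 -0.02308495] ang -0.00031467299398449806 0.08729468688407678
tool delta [0.00453305 0.00301993 0.13362737] tcp fix [-0.02250139 -0.02758974]
```

To row units: 0.132 m is 132, 0.0045 m is 4.5.

>>> inch_along:
  offsets: {"rows": [[0.5,4.5,3,50,0,0,0],[0.5,4.5,3,90,0,0,0],[0.5,4.5,3,120,0,0,0],[0.5,4.5,3,132,0,0,0],[0.5,4.5,3,132,0,0,0],[0.1,4.5,3,132,0,0,0],[0.1,4.5,3,132,0,0,0],[0.1,4.5,3,132,0,0,0],[0.1,4.5,3,132,0,0,0]]}
  clamp_n: 10

```text
clock: 2.85
tool_pos: [0.4998, -0.2204, 0.1076]
eef_rot: [0.757, 0.653, 0.0, 0.001]
contact_force: [-1.4, -0.0, 1.4]
opening: 0.207
finger_force: 0.8
```

>>> inch_along:
  offsets: {"rows": [[0.1,0,0,0,0,0,0],[0.1,0,0,0,0,0,0],[0.1,0,0,0,0,0,0]]}

```text
clock: 3.15
tool_pos: [0.4994, -0.2205, 0.1074]
eef_rot: [0.757, 0.654, -0.0, 0.0]
contact_force: [-1.3, 0.1, 5.4]
opening: 0.174
finger_force: 10.0
```

>>> inch_along:
  offsets: {"rows": [[0.1,3,-11,0,0,0,0],[0.1,8.5,-22,0,0,0,0],[0.1,15.5,-33,0,0,0,0],[0.1,24.5,-43,0,0,0,0],[0.1,35,-52,0,0,0,0],[0.1,46,-58.5,0,0,0,0],[0.1,56,-63,0,0,0,0],[0.1,66.5,-66,0,0,0,0],[0.1,78,-68,0,0,0,0],[0.1,88.5,-68.3,0,0,0,0]]}

```text
clock: 4.15
tool_pos: [0.4437, -0.1219, 0.1068]
eef_rot: [0.757, 0.654, -0.001, -0.0]
contact_force: [-1.5, -2.9, 6.2]
opening: 0.173
finger_force: 10.0
```

>>> inch_along:
  offsets: {"rows": [[0.1,0,0,0,0,0,0],[0.1,0,0,0,0,0,0]]}

```text
clock: 4.35
tool_pos: [0.4438, -0.1204, 0.1068]
eef_rot: [0.756, 0.655, -0.0, -0.001]
contact_force: [-1.8, 1.1, 8.0]
opening: 0.174
finger_force: 10.0
```

To row units: -0.1625 m is -162.5, 0.089 m is 89.

>>> inch_along:
  offsets: {"rows": [[0.35,0,0,0,0,0,0],[0.35,0,0,0,0,0,0],[0.4,0,0,-40,0,0,0],[0.5,0,0,-60,0,0,0],[0.5,-40,20,-60,0,0,0],[0.5,-80,40,-60,0,0,0],[0.5,-120,65,-60,0,0,0],[0.5,-162.5,89,-60,0,0,0],[0.5,-162.5,89,-60,0,0,0],[0.5,-162.5,89,-60,0,0,0]]}

```text
clock: 5.35
tool_pos: [0.5088, -0.2967, 0.1659]
eef_rot: [0.757, 0.653, 0.0, -0.001]
contact_force: [0.1, -0.3, 0.7]
opening: 0.499
finger_force: 0.0
```

```bash
python3 wr.py w3;python3 -c "
from h import *
s=r.get_state();print(s['tool_pos'],R.from_quat(s['eef_rot']).as_matrix().T@(np.array([.5083,-.2943,.094])-s['tool_pos']))"
```

```text
[ 0.50884954 -0.29426809  0.16632602] [-0.00022255 -0.00043972  0.07232644]
```

View pics/w3.png

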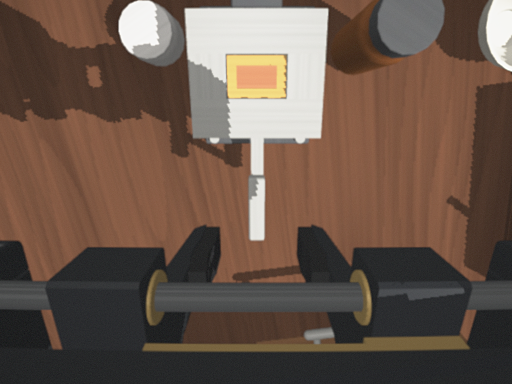

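The pocket at (257,77) is clear of the keeper, and the bar at (257,208) is centred between the fingers. Descending to grip it.

>>> inch_along:
  offsets: {"rows": [[0.5,0,0,40,0,0,0],[0.5,0,0,65,0,0,0],[0.5,0,0,72,0,0,0],[0.5,0,0,72,0,0,0],[0.05,0,0,72,0,0,0],[0.05,0,0,72,0,0,0],[0.05,0,0,72,0,0,0],[0.05,0,0,72,0,0,0],[0.05,0,0,72,0,0,0],[0.05,0,0,72,0,0,0]]}
  clamp_n: 40

```text
clock: 6.45
tool_pos: [0.507, -0.2962, 0.0951]
eef_rot: [0.757, 0.653, -0.002, -0.001]
contact_force: [-3.6, 1.1, 5.8]
opening: 0.127
finger_force: 40.0
```

>>> inch_along:
  offsets: {"rows": [[0.05,0,0,0,0,0,0],[0.05,0,0,-2,0,0,0],[0.05,0,0,-4,0,0,0],[0.05,0,0,-6,0,0,0],[0.05,0,0,-8,0,0,0],[0.05,0,0,-10,0,0,0],[0.05,0,0,-11,0,0,0]]}

```text
clock: 7.15
tool_pos: [0.507, -0.2962, 0.1051]
eef_rot: [0.757, 0.653, -0.002, -0.002]
contact_force: [-4.5, 0.1, -11.5]
opening: 0.125
finger_force: 40.0
```

To row units: -0.004 m is -4, -0.003 m is -3.

>>> inch_along:
  offsets: {"rows": [[0.05,0,0,-1,0,0,0],[0.05,0,0,-2,0,0,0],[0.05,0,0,-3,0,0,0],[0.05,0,0,-4,0,0,0]]}

```text
clock: 7.55
tool_pos: [0.507, -0.2962, 0.1091]
eef_rot: [0.757, 0.654, -0.002, -0.002]
contact_force: [-6.2, 0.6, -10.4]
opening: 0.127
finger_force: 40.0
```

>>> inch_along:
  offsets: {"rows": [[0.05,0,0,-1,0,0,0],[0.05,0,0,-2,0,0,0]]}

```text
clock: 7.75
tool_pos: [0.507, -0.2961, 0.1096]
eef_rot: [0.757, 0.654, -0.001, -0.002]
contact_force: [-1.8, -1.2, -33.1]
opening: 0.128
finger_force: 40.0
```

The force rose to 33 N with 14.5 mm of travel, so the rod is at its upper stop. I'll relieve the force, release, and lift clear.

To row units: -0.08 m is -80, -0.06 m is -60.

>>> inch_along:
  offsets: {"rows": [[0.05,0,0,1.2,0,0,0],[0.05,0,0,1.2,0,0,0],[0.4,0,0,1.2,0,0,0],[0.5,0,0,1.2,0,0,0],[0.5,0,0,1.2,0,0,0],[0.5,0,0,-20,0,0,0],[0.5,0,0,-60,0,0,0],[0.6,0,0,-80,0,0,0],[0.6,0,0,-80,0,0,0]]}

```text
clock: 8.65
tool_pos: [0.5138, -0.297, 0.1966]
eef_rot: [0.757, 0.654, 0.003, 0.005]
contact_force: [0.4, -0.2, 0.4]
opening: 0.597
finger_force: 0.0
```

```bash
python3 wr.py w4
```

Run:
```python
from h import *
s=r.get_state();T=R.from_quat(s['eef_rot']).as_matrix()
print(s['tool_pos'],np.arctan2(T[1,0],T[0,0]),s['q'])
c,im=snap('scene','scene1');D,im2=snap('side','side1')
a=im[165:265,115:225];b=im2[145:245,265:365];w=cv2.imread('pics/w4.png')[:,:,::-1]
w=cv2.resize(w[:260,130:390],(390,390))
cv2.imwrite('pics/c2.png',np.hstack([w,cv2.resize(a,(400,390),interpolation=2)])[:,:,::-1])
```

```text
[ 0.51075717 -0.29642191  0.19297423] 1.4250555658313249 [ 0.71233849  0.72830349 -0.4622358   1.7154072   0.42858006  0.79545858
 -0.09762073]
```

View pics/c2.png

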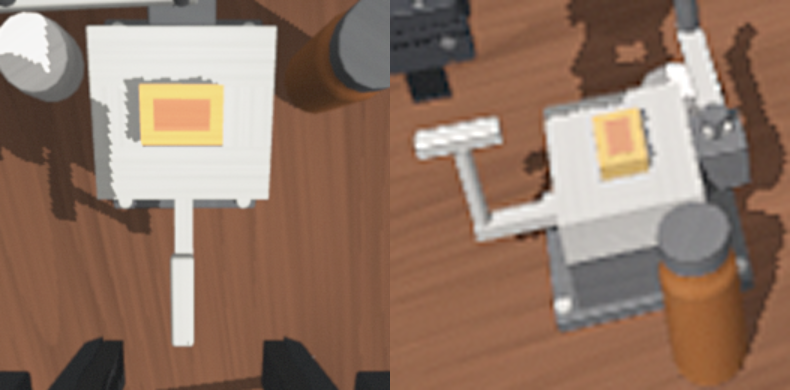

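The blank now stands proud of the die face, and the keeper lies square to the -x side at the top left of the view. I'll measure the blank from w4 and the scene view.

Run:
```python
from h import *
import pickle
def rect(c,f,box,z):
    h=cv2.cvtColor(cv2.imread(f),cv2.COLOR_BGR2HSV);x0,y0,x1,y1=box;m=np.zeros(h.shape[:2],np.uint8);s=h[y0:y1,x0:x1]
    m[y0:y1,x0:x1]=((s[...,1]>90)&(s[...,2]>190))*255;m=cv2.morphologyEx(m,3,np.ones((5,5)))
    k=max(cv2.findContours(m,0,1)[0],key=cv2.contourArea)
    P=np.array([onz(c,u,z)[:2] for u in k[:,0].astype(float)]);print(cv2.minAreaRect((P*1e3).astype(np.float32)));return k
c=pickle.load(open('pics/w4.pkl','rb'));k=rect(c,'pics/w4.png',(205,40,290,110),.102);print(cv2.minAreaRect(k))
im=cv2.imread('pics/w4.png');h=cv2.cvtColor(im,cv2.COLOR_BGR2HSV)
# orange centre patches in both views -> height
def oc(f,box):
    h=cv2.cvtColor(cv2.imread(f),cv2.COLOR_BGR2HSV);x0,y0,x1,y1=box;m=np.zeros(h.shape[:2],np.uint8);s=h[y0:y1,x0:x1]
    m[y0:y1,x0:x1]=((s[...,0]<16)&(s[...,1]>90)&(s[...,2]>190))*255;M=cv2.moments(m,True);return M['m10']/M['m00'],M['m01']/M['m00'],M['m00']
a=oc('pics/w4.png',(222,55,280,100));b=oc('pics/scene1.png',(168,190,190,212));d=oc('pics/side1.png',(295,160,325,190));print(a,b,d)
S=cam('scene');D=cam('side');print(tri([(c,a[:2]),(S,b[:2])]),tri([(c,a[:2]),(S,b[:2]),(D,d[:2])]))
s=r.get_state();T=R.from_quat(s['eef_rot']).as_matrix()
P=np.array([.522,-.2003,.16]);print(s['tool_pos'],T.T@(P-s['tool_pos']),R.from_matrix(T.T@R.from_euler('zx',[-.148,np.pi]).as_matrix()).as_rotvec())
```

```text
((521.4512939453125, -200.77487182617188), (29.800039291381836, 43.63294982910156), 81.66045379638672)
((250.5, 76.0), (40.0, 55.0), 90.0)
(250.85714285714286, 75.95752895752896, 777.0) (177.5084745762712, 199.42372881355934, 59.0) (314.6666666666667, 172.66666666666666, 18.0)
(array([ 0.5218804 , -0.20072166,  0.10165405]), np.float64(0.00019538947926835148)) (array([ 0.52184644, -0.20097514,  0.10221671]), np.float64(0.0006093168977766086))
[ 0.50930448 -0.2961133   0.19125756] [ 0.09663958 -0.00134854  0.03126297] [-5.68993503e-05 -3.20441320e-05  1.27709982e+00]
```

>>> inch_along:
  offsets: {"rows": [[0.5,40,0,0,0,0,1.5],[0.5,80,0,0,0,0,3],[0.5,96.5,-1.5,0,0,0,4.5],[0.5,96.5,-1.5,0,0,0,6],[0.5,96.5,-1.5,0,0,0,7.5],[0.5,96.5,-1.5,0,0,0,9],[0.5,96.5,-1.5,0,0,0,10.5],[0.5,96.5,-1.5,0,0,0,12],[0.5,96.5,-1.5,0,0,0,13.5],[0.5,96.5,-1.5,0,0,0,15]]}

```text
clock: 9.85
tool_pos: [0.5215, -0.2003, 0.1907]
eef_rot: [0.999, -0.04, -0.001, -0.0]
contact_force: [0.1, 1.1, -0.6]
opening: 0.5
finger_force: 0.0
```

Create to.py:
```python
import sys
from h import *
x,y,z,yaw=map(float,sys.argv[1:])
s=r.get_state();T=R.from_quat(s['eef_rot']).as_matrix()
G=np.array([[np.cos(yaw),np.sin(yaw),0],[np.sin(yaw),-np.cos(yaw),0],[0,0,-1]])
print(s['tool_pos'],'d',np.round(T.T@(np.array([x,y,z])-s['tool_pos']),4),'rv',np.round(R.from_matrix(T.T@G).as_rotvec(),4),s['q'].round(2))
```

```text
(no output)
```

>>> inch_along:
  offsets: {"rows": [[0.5,0,0,0,0,0,0.73],[0.5,0,0,0,0,0,0.73],[0.5,0,0,0,0,0,0.73]]}

```text
clock: 10.15
tool_pos: [0.5216, -0.2003, 0.191]
eef_rot: [0.997, -0.073, -0.001, -0.0]
contact_force: [0.3, -1.5, -0.0]
opening: 0.5
finger_force: 0.0
```

```bash
python3 to.py .5218 -.2005 .093 -.147
```

```text
[ 0.52155476 -0.20030875  0.19101514] d [0.0004 0.0001 0.098 ] rv [0.0001 0.0012 0.001 ] [ 0.28  0.66  0.01  1.82 -0.01  0.66 -1.42]
```

Aligned. Now descend, with a force check before closing.

To row units: 0.0975 m is 97.5, 0.097 m is 97.

>>> inch_along:
  offsets: {"rows": [[0.5,0,0,40,0,0,0],[0.5,0,0,70,0,0,0],[0.5,0,0,85,0,0,0],[0.5,0,0,92,0,0,0],[0.5,0,0,96,0,0,0],[0.5,0,0,97,0,0,0],[0.5,0,0,97.5,0,0,0]]}
  clamp_n: 25

```text
clock: 10.85
tool_pos: [0.5224, -0.2008, 0.0949]
eef_rot: [0.997, -0.074, 0.001, 0.0]
contact_force: [-0.1, -0.4, -0.2]
opening: 0.5
finger_force: 0.0
```

>>> inch_along:
  offsets: {"rows": [[0.25,0,0,0,0,0,0],[0.25,0,0,0,0,0,0],[0.25,0,0,0,0,0,0],[0.25,0,0,0,0,0,0],[0.25,0,0,0,0,0,0]]}
  clamp_n: 25

```text
clock: 11.35
tool_pos: [0.5221, -0.2007, 0.0946]
eef_rot: [0.997, -0.074, 0.0, 0.0]
contact_force: [0.0, 0.3, 3.0]
opening: 0.334
finger_force: 25.0
```

>>> inch_along:
  offsets: {"rows": [[0.25,0,0,-3,0,0,0],[0.25,0,0,-8,0,0,0],[0.25,0,0,-20,0,0,0],[0.25,0,0,-50,0,0,0],[0.25,0,0,-90,0,0,0],[0.25,0,0,-130,0,0,0],[0.25,0,0,-150,0,0,0],[0.25,0,0,-150,0,0,0]]}
  clamp_n: 30

```text
clock: 12.15
tool_pos: [0.5236, -0.2012, 0.2479]
eef_rot: [0.997, -0.074, 0.004, 0.001]
contact_force: [0.1, -0.7, -1.8]
opening: 0.336
finger_force: 30.0
```

```bash
python3 to.py .47 .06 .245 1.2
```

```text
[ 0.52359766 -0.2012484   0.24792196] d [-0.0917 -0.2505  0.002 ] rv [ 0.0059 -0.0053 -1.3484] [ 0.28  0.59  0.01  1.77 -0.01  0.78 -1.42]
```

To row units: -0.06 m is -60, -0.25 m is -250, -1.2 rad is -12.

>>> inch_along:
  offsets: {"rows": [[0.25,-15,-40,0,0,0,-1.5],[0.25,-30,-80,0,0,0,-3],[0.25,-45,-120,0,0,0,-4.5],[0.25,-60,-160,0,0,0,-6],[0.25,-75,-200,0,0,0,-7.5],[0.25,-90,-250,0,0,0,-9],[0.25,-90,-250,0,0,0,-10.5],[0.25,-90,-250,0,0,0,-12],[0.25,-90,-250,0,0,0,-13.5],[0.25,-90,-250,0,0,0,-13.5]]}

```text
clock: 13.15
tool_pos: [0.4686, 0.0599, 0.2431]
eef_rot: [0.825, 0.566, -0.001, -0.001]
contact_force: [0.0, 0.9, -0.9]
opening: 0.333
finger_force: 30.0
```

```bash
python3 wr.py w5
```

>>> inch_along:
  offsets: {"rows": [[0.25,-60,30,0,0,0,0],[0.25,-60,30,0,0,0,0],[0.25,-60,30,0,0,0,0]]}

```text
clock: 13.55
tool_pos: [0.4757, -0.0104, 0.2436]
eef_rot: [0.827, 0.562, -0.001, 0.001]
contact_force: [-0.8, 0.4, -2.3]
opening: 0.334
finger_force: 30.0
```

```bash
python3 wr.py w6; python3 -c "
import cv2,numpy as np
a=cv2.imread('pics/w5.png');b=cv2.imread('pics/w6.png')
cv2.imwrite('pics/w56.png',np.vstack([a,b])[:600] if 0 else np.hstack([a[:,90:490],b[:,90:490]]))"
```

```text
(no output)
```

View pics/w56.png

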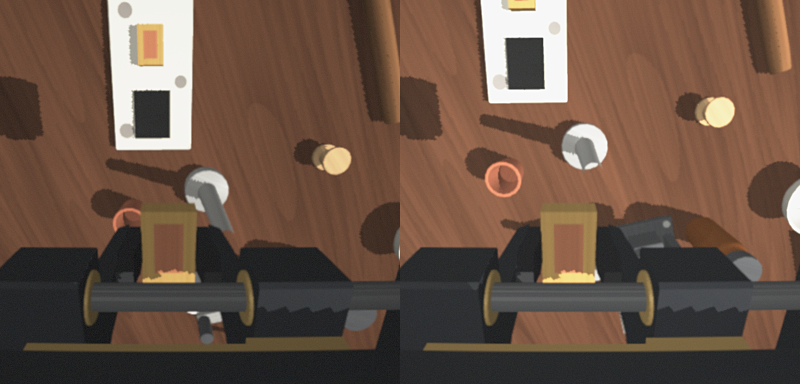

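The blank is held straight between the fingers. The pad is at about (242,114) in w5 and (215,63) in w6. Measure it by triangulation.

Run:
```python
from h import *
import pickle
def pad(n,box):
    c=pickle.load(open(f'pics/{n}.pkl','rb'));v=cv2.cvtColor(cv2.imread(f'pics/{n}.png'),cv2.COLOR_BGR2HSV)[...,2];x0,y0,x1,y1=box
    m=np.zeros(v.shape,np.uint8);m[y0:y1,x0:x1]=(v[y0:y1,x0:x1]<90)*255
    k=max(cv2.findContours(m,0,1)[0],key=cv2.contourArea);P=np.array([onz(c,u,.019)[:2] for u in k[:,0].astype(float)])
    print(n,cv2.minAreaRect((P*1e3).astype(np.float32)),cv2.minAreaRect(k)); return c,cv2.minAreaRect(k)[0]
a=pad('w5',(210,80,270,145));b=pad('w6',(192,30,240,95));print(tri([a,b]))
# board long edges, white region
for n,box in(('w5',(190,0,300,155)),('w6',(160,0,265,108))):
    c=pickle.load(open(f'pics/{n}.pkl','rb'));h=cv2.cvtColor(cv2.imread(f'pics/{n}.png'),cv2.COLOR_BGR2HSV);x0,y0,x1,y1=box
    m=np.zeros(h.shape[:2],np.uint8);s=h[y0:y1,x0:x1];m[y0:y1,x0:x1]=((s[...,1]<40)&(s[...,2]>180))*255
    k=max(cv2.findContours(m,0,1)[0],key=cv2.contourArea);P=np.array([onz(c,u,.015)[:2] for u in cv2.convexHull(k)[:,0].astype(float)]);print(cv2.minAreaRect((P*1e3).astype(np.float32)))
S=cam('scene');print(tri([a,b,(S,(290.39,175.56))]))
```

```text
w5 ((471.22283935546875, 125.35710144042969), (56.99559020996094, 43.08356857299805), 68.64994812011719) ((241.0, 114.0), (46.0, 34.0), 90.0)
w6 ((472.0596618652344, 125.10763549804688), (56.731239318847656, 43.93313217163086), 68.39703369140625) ((214.5, 63.0), (50.0, 37.0), 90.0)
(array([0.47145753, 0.12597434, 0.01814005]), np.float64(0.0002049379860877936))
((487.61297607421875, 164.7448272705078), (175.15992736816406, 99.6530990600586), 68.81774139404297)
((476.5428771972656, 136.68978881835938), (115.06808471679688, 100.14545440673828), 68.40986633300781)
(array([0.47116915, 0.12589496, 0.01593875]), np.float64(0.0005551681784260527))
```

To row units: 0.13 m is 130, 0.1 m is 100.

>>> inch_along:
  offsets: {"rows": [[0.25,50,0,0,0,0,0],[0.25,100,0,0,0,0,0],[0.25,130,-50,0,0,0,0],[0.25,130,-50,0,0,0,0],[0.25,130,-50,0,0,0,0]]}

```text
clock: 14.15
tool_pos: [0.4743, 0.1359, 0.2442]
eef_rot: [0.823, 0.568, -0.0, -0.001]
contact_force: [0.1, -0.3, -1.6]
opening: 0.333
finger_force: 30.0
```

```bash
python3 to.py .4716 .1254 .06 1.197
```

```text
[0.47432747 0.13591787 0.24423146] d [-0.0109  0.0015  0.1842] rv [-0.0015 -0.0005  0.0113] [-0.14  0.53 -0.36  1.94  0.27  0.72 -1.02]
```

To row units: -0.0109 m is -10.9, 0.184 m is 184, 0.011 rad is 0.11.

>>> inch_along:
  offsets: {"rows": [[0.25,-10.9,1.5,40,0,0,0.11],[0.25,-10.9,1.5,80,0,0,0.11],[0.25,-10.9,1.5,120,0,0,0.11],[0.25,-10.9,1.5,160,0,0,0.11],[0.25,-10.9,1.5,184,0,0,0.11],[0.25,-10.9,1.5,184,0,0,0.11],[0.25,-10.9,1.5,184,0,0,0.11]]}

```text
clock: 14.85
tool_pos: [0.4742, 0.1212, 0.0604]
eef_rot: [0.828, 0.56, -0.0, 0.0]
contact_force: [0.8, 0.2, -1.3]
opening: 0.338
finger_force: 30.0
```

```bash
python3 to.py .4716 .1254 .03 1.197
```

```text
[0.47424861 0.12117895 0.06043578] d [ 0.003  -0.004   0.0304] rv [ 0.0005  0.0006 -0.0073] [-0.26  0.84 -0.14  2.1   0.46  0.23 -1.18]
```

>>> inch_along:
  offsets: {"rows": [[0.25,3,-4,15,0,0,-0.07],[0.25,3,-4,25,0,0,-0.07],[0.25,3,-4,28,0,0,-0.07],[0.25,3,-4,28,0,0,-0.07],[0.25,3,-4,28,0,0,-0.07]]}

```text
clock: 15.35
tool_pos: [0.4717, 0.1259, 0.0328]
eef_rot: [0.826, 0.564, 0.0, 0.0]
contact_force: [-0.4, -1.1, -0.7]
opening: 0.335
finger_force: 30.0
```

```bash
python3 to.py .4716 .1254 .0255 1.197; python3 to.py .4716 .1254 .0255 1.197
```

```text
[0.47165567 0.12585509 0.0328009 ] d [-0.0004  0.0001  0.0073] rv [ 0.0009 -0.0004  0.0002] [-0.3   0.89 -0.09  2.11  0.47  0.16 -1.2 ]
[0.47165567 0.12585509 0.0328009 ] d [-0.0004  0.0001  0.0073] rv [ 0.0009 -0.0004  0.0002] [-0.3   0.89 -0.09  2.11  0.47  0.16 -1.2 ]
```

Lower until contact.

Units first: shifts go in mm and turns go in units of 0.1 rad. So 0.006 m is 6, 0.0055 m is 5.5.

>>> inch_along:
  offsets: {"rows": [[0.25,0,0,2,0,0,0],[0.25,0,0,4,0,0,0],[0.25,0,0,5.5,0,0,0],[0.25,0,0,6,0,0,0]]}

```text
clock: 15.75
tool_pos: [0.4711, 0.126, 0.026]
eef_rot: [0.826, 0.564, -0.0, 0.0]
contact_force: [0.1, 0.0, -0.9]
opening: 0.333
finger_force: 30.0
```

>>> inch_along:
  offsets: {"rows": [[0.25,0,0,0.5,0,0,0],[0.25,0,0,1,0,0,0]]}

```text
clock: 15.95
tool_pos: [0.4711, 0.126, 0.0259]
eef_rot: [0.826, 0.564, 0.0, 0.0]
contact_force: [-1.8, -0.4, 14.3]
opening: 0.336
finger_force: 30.0
```

Contact is made at the expected height. Release and rise.

To row units: -0.22 m is -220, -0.17 m is -170.

>>> inch_along:
  offsets: {"rows": [[0.25,0,0,-0.4,0,0,0],[0.4,0,0,-0.4,0,0,0],[0.5,0,0,-0.4,0,0,0],[0.5,0,0,-0.4,0,0,0],[0.5,0,0,-30,0,0,0],[0.5,0,0,-70,0,0,0],[0.5,0,0,-120,0,0,0],[0.5,0,0,-170,0,0,0],[0.5,-40,0,-220,0,0,0],[0.5,-70,0,-220,0,0,0]]}

```text
clock: 16.95
tool_pos: [0.448, 0.0624, 0.249]
eef_rot: [0.825, 0.565, 0.004, 0.001]
contact_force: [0.9, -0.7, -0.4]
opening: 0.499
finger_force: 0.0
```

>>> inch_along:
  offsets: {"rows": [[0.5,0,0,0,0,0,0]]}

```text
clock: 17.05
tool_pos: [0.4443, 0.0554, 0.2466]
eef_rot: [0.828, 0.561, -0.001, 0.002]
contact_force: [-0.0, 0.3, -1.1]
opening: 0.5
finger_force: 0.0
```

```bash
python3 wr.py w7
```

Run:
```python
from h import *
import pickle
c=pickle.load(open('pics/w7.pkl','rb'));u=proj(c,[.4716,.1254,.033]);print(u)
h=cv2.cvtColor(cv2.imread('pics/w7.png'),cv2.COLOR_BGR2HSV);x0,y0=(u-45).astype(int).clip(0);x1,y1=(u+45).astype(int)
m=np.zeros(h.shape[:2],np.uint8);s=h[y0:y1,x0:x1];m[y0:y1,x0:x1]=((s[...,1]>90)&(s[...,2]>170)&(s[...,0]>10))*255;m=cv2.morphologyEx(m,3,np.ones((5,5)))
k=max(cv2.findContours(m,0,1)[0],key=cv2.contourArea)
for z in(.033,.019):print(cv2.minAreaRect((np.array([onz(c,q,z)[:2] for q in k[:,0].astype(float)])*1e3).astype(np.float32)))
c,im=snap('scene','scene2')
```

```text
[257.24720797 106.1896614 ]
((471.0873718261719, 124.80882263183594), (43.78387451171875, 29.804195404052734), 68.3393325805664)
((470.9812316894531, 124.64493560791016), (45.491241455078125, 30.966398239135742), 68.33930206298828)
```

View pics/w7.png

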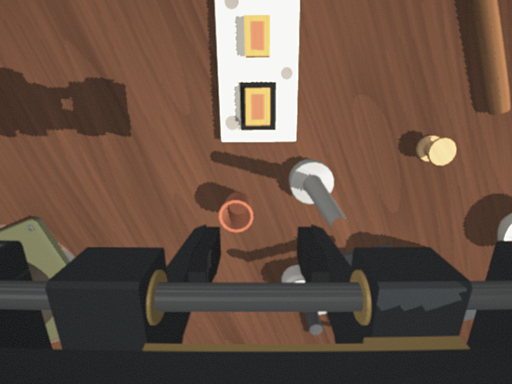

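The blank at (257,106) sits centred on the pad with an even dark margin, within 1 mm and 0.5°. Next, push the knockout down with closed fingers.

To row units: -0.2 m is -200, -0.16 m is -160, -0.22 rad is -2.2.

```bash
python3 to.py .5083 -.2943 .2 1.423
```

```text
[0.44577739 0.06123258 0.24504679] d [-0.3083  0.1878  0.0449] rv [ 1.000e-04 -5.000e-04 -2.254e-01] [ 0.03  0.48 -0.4   2.06  0.29  0.66 -0.94]
```

>>> inch_along:
  offsets: {"rows": [[0.3,-40,20,0,0,0,0],[0.0,-80,40,0,0,0,0],[0.0,-120,60,0,0,0,0],[0,-160,80,0,0,0,-1],[0,-200,100,0,0,0,-2.2],[0,-240,130,0,0,0,-2.2],[0,-280,160,0,0,0,-2.2],[0,-300,185,20,0,0,-2.2],[0,-300,185,40,0,0,-2.2],[0,-300,185,40,0,0,-2.2]]}
  clamp_n: 10

```text
clock: 18.2
tool_pos: [0.5077, -0.2846, 0.2014]
eef_rot: [0.759, 0.651, -0.001, -0.003]
contact_force: [-0.5, 0.1, -0.2]
opening: 0.009
finger_force: 0.0
```

```bash
python3 to.py .5083 -.2943 .145 1.423
```

```text
[ 0.5077353  -0.28463497  0.2014402 ] d [-0.0096  0.0024  0.0564] rv [-0.0061 -0.0029 -0.0044] [ 0.69  0.71 -0.45  1.72  0.4   0.81 -0.1 ]
```

>>> inch_along:
  offsets: {"rows": [[0,-9.6,2.4,30,0,0,0],[0,-9.6,2.4,56,0,0,0],[0,-9.6,2.4,60,0,0,0],[0,-9.6,2.4,66,0,0,0],[0,-9.6,2.4,68,0,0,0],[0,-9.6,2.4,70,0,0,0],[0,-9.6,2.4,72,0,0,0],[0,-9.6,2.4,74,0,0,0],[0,-9.6,2.4,76,0,0,0],[0,-9.6,2.4,78,0,0,0]]}

```text
clock: 19.2
tool_pos: [0.5099, -0.2959, 0.1278]
eef_rot: [0.759, 0.651, 0.0, 0.001]
contact_force: [-0.4, -0.3, 5.4]
opening: 0.006
finger_force: 2.5
```

```bash
python3 to.py .5083 -.2943 .118 1.423
```

```text
[ 0.50992972 -0.295922    0.12777073] d [ 0.0014 -0.0019  0.0098] rv [ 0.0012  0.0004 -0.0053] [ 0.67  0.81 -0.4   1.77  0.48  0.66 -0.15]
```

To row units: 0.0085 m is 8.5, 0.0075 m is 7.5.

>>> inch_along:
  offsets: {"rows": [[0,0,0,2,0,0,0],[0,0,0,4,0,0,0],[0,0,0,6,0,0,0],[0,0,0,7.5,0,0,0],[0,0,0,8.5,0,0,0]]}

```text
clock: 19.7
tool_pos: [0.5099, -0.2959, 0.1187]
eef_rot: [0.759, 0.651, 0.0, 0.0]
contact_force: [1.2, -0.0, 4.6]
opening: 0.004
finger_force: 2.4
```

>>> inch_along:
  offsets: {"rows": [[0,0,0,0.7,0,0,0],[0,0,0,1.4,0,0,0]]}

```text
clock: 19.9
tool_pos: [0.5099, -0.296, 0.1184]
eef_rot: [0.759, 0.651, 0.0, 0.001]
contact_force: [-1.4, 0.8, 17.4]
opening: 0.004
finger_force: 8.6
```

>>> inch_along:
  offsets: {"rows": [[0,0,0,0.4,0,0,0],[0,0,0,0.4,0,0,0]]}

```text
clock: 20.1
tool_pos: [0.5099, -0.296, 0.1184]
eef_rot: [0.759, 0.651, 0.0, 0.001]
contact_force: [-3.0, 1.1, 15.1]
opening: 0.006
finger_force: 7.6
```

>>> inch_along:
  offsets: {"rows": [[0,0,0,-10,0,0,0],[0,0,0,-50,0,0,0],[0,0,0,-100,0,0,0],[0,-30,0,-120,0,0,0],[0,-60,0,-120,0,0,0],[0,-60,0,-120,0,0,0]]}

```text
clock: 20.7
tool_pos: [0.4978, -0.3608, 0.2368]
eef_rot: [0.762, 0.648, -0.002, 0.001]
contact_force: [-0.7, -0.8, -1.1]
opening: 0.007
finger_force: 0.0
```

```bash
python3 wr.py w8
```

Run:
```python
from h import *
c,im=snap('scene','scene3');w=cv2.imread('pics/w8.png')
cv2.imwrite('pics/c4.png',np.hstack([cv2.resize(w[:240,100:420],(400,300)),cv2.resize(im[140:290,110:310,::-1],(400,300),interpolation=2)]))
```

```text
(no output)
```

View pics/c4.png

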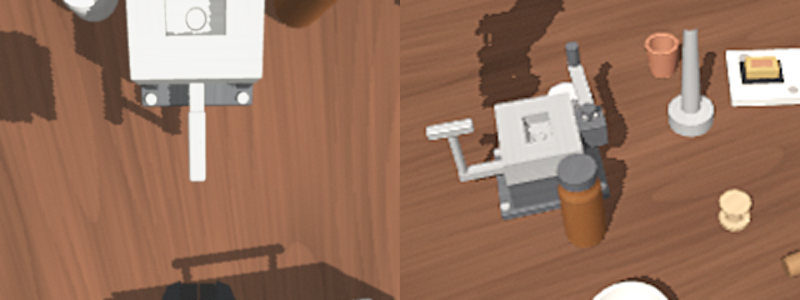

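The pocket is empty, the rod is down with the bar back at its home height (TCP stopped at z 0.118), the keeper is aside, and the clutter stands as before. Handing in.

```bash
python3 -c "
from plant import r
print(r.finish_job())"
```

```text
the job is handed in; nothing more can be done
None
```

The job is handed in at about 21 s: the blank lies flat on the middle of the pad (within about 1 mm and 0.5°), the knockout is fully down, the keeper is square aside on the tin's side (about -1.6 rad), and nothing else looked moved in the last pictures.

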